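# Purge the sample chamber and hold its sprung lid ajar

## Task

The sample chamber has to be aired: first, with the lid shut, turn the purge valve's lever until its point stands at the small marker clamped on the valve's dial, and let go of it. Then lift the chamber's spring-loaded lid by its bar handle until the pointer on the lid's side stands at the marker clamped on the curved guide, and keep holding it still there: finish while holding the lid, because it springs shut if let go. Leave both markers and everything else on the bench where they are.

Things in the scene. Friction and masses are not known exactly. Their poses are not given: they have to be found in the camera images.
- chamber: the sample chamber: white box, 180 (its x) x 200 (its y) x 105 mm tall, fixed to the bench, on a black foot 200 x 220 mm; origin under its centre. Its grey lid is hinged along the top edge on its +y side (hinge line parallel to chamber x); the lid's free edge and handle are on the -y side. The curved aluminium guide with ticks stands on its +x face, 95 to 120 mm from its middle, and rises to 240 mm above the bench. It stands either left or right of the valve
- lid (a joint): angle of the lid in rad: 0 shut, positive as the free edge rises, stop at 1.2. A closing spring acts all the way: moving the handle along its arc takes about 5 N when shut and 8 N at 0.75 rad (straight up about 5 N and 16 N); released, the lid shuts
- lid_handle (a point): middle of the lid's handle: a round steel bar 12 mm in diameter, parallel to the chamber's x, 98 mm clear between its two end posts, bar centre 45 mm above the lid's upper face (154 mm above the bench when shut) and 35 mm in from the free edge. From the hinge line it lies 165 mm across and 49 mm above the lid's mid-plane. Axes are those of the lid: x along the bar, z normal to the lid
- lid_hinge (a point): point on the hinge line in the middle of the lid's width, 105 mm above the bench; the lid turns about this point's x axis, the handle rising and moving towards the chamber's +y
- lid_pointer (a point): tip of the flat steel pointer on the lid's +x side, in the lid's plane, 115 mm from the hinge line; it sweeps just inside the curved guide
- lid_mark (a point): tooth tip of the lid's marker, a small steel clamp with a black thumbscrew (22 x 12 mm) on the curved guide, 115 mm from the hinge line: the lid pointer's tip meets this point when the lid is at the wanted angle
- lid_marker (a joint): angle in rad at which the lid's marker is clamped, measured like the lid's angle: the lid pointer stands at the marker when joint lid equals this value (0.35 to 0.75). Clamped tight; not to be moved
- valve: the purge valve, fixed to the bench: brass body with an upright stem, round aluminium dial 136 mm across whose top face is 50 mm above the bench, copper pipe leaving along its +x to 110 mm from the stem; origin under the stem axis
- valve_lever (a joint): angle of the valve lever in rad: 0 closed, the lever's point then towards the valve's -x; grows anticlockwise seen from above, stop at 1.57. Stays where it is left; turning takes about 0.08 N m
- lever_axis (a point): point on the stem axis at the height to grip the lever, 92 mm above the bench. The lever is an upright steel fin 12 mm thick, its top 92 mm and its underside 60 mm above the bench, reaching 50 mm from the axis to its point and 24 mm to its blunt tail; grip it across its thickness over the axis. Axes turn with the lever: its point lies towards this -x
- lever_point (a point): the lever's pointed end, 50 mm from the stem axis, 76 mm above the bench
- valve_mark (a point): tooth tip of the valve's marker, a small steel clamp with a black thumbscrew (20 x 12 mm, top of the screw 68 mm above the bench) on the rim of the dial; this point lies 50 mm from the stem axis, 53 mm above the bench, straight below the lever's point when the lever is at the wanted angle
- valve_marker (a joint): angle in rad at which the valve's marker is clamped, measured like the lever's angle (0.6 to 1.2). Clamped tight; not to be moved
- meter_a: bystander: hand-held instrument, grey-and-black flat head and round black grip, 155 x 62 x 43 mm, lying; origin under its middle
- meter_b: bystander: hand-held instrument, all black, same shape as meter_a
- jar: bystander: small glass-type jar with white lid, 44 mm across, 60 mm tall; origin under its centre; stands on the robot's side of the chamber
- beaker: bystander: clear beaker 70 mm across, 85 mm tall; origin under its centre
- spanner: bystander: steel spanner lying flat on the robot's side of the valve; origin under its middle
- screwdriver: bystander: screwdriver lying flat; origin under its middle
- mug: bystander: white mug 80 mm across, 90 mm tall; origin under its centre
Mind the look-alikes: they are no part of the job. What is shaped like the valve but turquoise is not meant.

How it is judged:
On the way, in this order (a step that is already met when the one before it is completed fails the run):
1. with the lid shut, the valve lever's point stands at the valve's marker and the lever has been let go (horizontal distance between lever_point and valve_mark below 0.005 m and value of joint lid below 0.05 rad and contact force between the fingers and valve_lever below 0.1 N), for 0.2 s.
2. the lid, held by the fingers, stands still with its pointer at its marker (distance between lid_pointer and lid_mark below 0.008 m and contact force between the fingers and lid above 1 N and velocity of joint lid between -0.06 and 0.06 rad/s), for 0.3 s.
At the end, for the whole second after the job is handed in: lid pointer tip within 8 mm (4 degrees) of its marker's tooth tip; lid still (under 0.06 rad/s), held by the fingers (over 1 N), no loose thing propping it; valve lever point within 5 mm (6 degrees), seen from above, of its marker's tooth tip (all of step 2 and horizontal distance between lever_point and valve_mark below 0.005 m and contact force between lid and meter_a below 0.3 N and contact force between lid and meter_b below 0.3 N and contact force between lid and jar below 0.3 N and contact force between lid and beaker below 0.3 N and contact force between lid and spanner below 0.3 N and contact force between lid and screwdriver below 0.3 N and contact force between lid and mug below 0.3 N); the arm keeps its last pose, push and grip.
It fails at once if a marker is moved by more than 4 mm (distance of any of lid_mark, valve_mark from where it was at the start of the episode above 0.004 m).
It fails at once if a bystander is shifted by more than 30 mm or a standing one tipped over (distance of any of meter_a, meter_b, jar, beaker, spanner, screwdriver, mug from where it was at the start of the episode above 0.03 m or angle between any of jar, beaker, mug's own z axis and vertical above 0.5 rad).
It also fails if it takes over 54 s, if anything falls off the work surface, if the arm or the gripper's body presses on something with over 40 N, if the wrist force passes 120 N, or if a joint passes its speed limit or range.

## Robot

A 7-joint arm with a two-finger parallel gripper is mounted at the origin on the work surface. World frame = base frame: x ahead of the robot, y to its left, z up, the work surface at z = 0. Lengths are in m, angles in rad, forces in N, time in s.
With the tool pointing down it reaches from about 0.4 to 0.75 m from the base axis. Payload 19.5 kg.
Tool frame: the origin (TCP) lies midway between the tips of the shut fingers; the grasp point (between the pads) lies 19 mm behind it (r.tcp_to_grasp is the distance from the TCP to the grasp point, in m); x points along the fingers, z is the direction in which the jaws open and shut, and the axes are right-handed (so a half turn about x gives the same grasp; the last joint's range is limited). The gripper opens to 85 mm and grips with 20 to 120 N. Pads are 22 mm wide; open, the fingers measure 114 mm over their backs; the gripper's body (76 mm by 85 mm) begins 54 mm behind the grasp point. The pads swing forward as they close: fully open they stand 13 mm farther back than shut.
Start: joints at [-1.143, 0.707, -0.028, 1.485, 0.022, 0.951, -0.075], TCP at [0.26, 0.513, 0.231] pointing down, gripper open.
Joint ranges: [-2.71, 2.71], [-0.32, 2.16], [-1.57, 1.52], [0, 2.45], [-1.46, 4.6], [0, 2.02], [-2.83, 2.83]. Speed limits (rad/s): [1.89, 1.89, 2.57, 2.57, 3.01, 3.01, 3.01].

## Interface

Orientations are given as a unit quaternion [w, x, y, z].
In Python, from bench import r gives the robot as it stands. Calls block until the motion is done:
- r.move_ptp(position, orientation): joint-space move of the TCP to a pose.
- r.movel(position, rotation=None, max_speed=0.15): straight line of the TCP; rotation=None keeps the orientation; max_speed is the mean speed in m/s.
- r.goto_joints(angles): joint-space move.
- r.open_gripper() and r.gripper_close(): open the fingers fully, or close them until they stop; the grip force is fixed at half the most.
- r.pause(seconds).
- r.solve_ik(position, orientation): joint angles nearest the present ones, or None.
- r.observe(): the state.
- r.grab_frame(name): name is "scene" or "top"; returns a dict with "image" (384x512x3 uint8, red, green, blue), "fx", "fy", "cx", "cy" (pixels), "eye" and "attitude" of the camera in the world. Camera axes: x right, y down, z forward; pixel columns grow to the right and rows downward; lengths in m; the calibration is good to about 2 mm. A picture is of the moment at which its call begins. There is no depth.
A pose or a line that the arm cannot do raises r.PlanningError and nothing moves.
- r.hand_in(): hands the job in, once; it reports no verdict.
Trained networks look in the newest picture that a camera, given by its name, has taken for a name from the list of things; names that differ only in an ending like _2 or _b are one class to them, and where a whole thing is asked for, a point or a joint stands for the part that bears it (a point fixed in the world has none). Each returns a list of dicts, best first, with "score" (0 to 1); they miss things now and then, are a little off and sometimes report something else, mostly with a low value. They report only what shows in the picture. A call takes as long as a camera call. They do not tell look-alikes from the thing itself.
- r.cut_out(label, camera): "region" (384x512 bool, what is visible of it) and "extent" ([centre column, centre row, width, height] in pixels, round what is visible of it).
The state is a dict: "time": time; "qpos": joint angles; "joint_velocities": joint speeds; "joint_torque": joint torques, N m; "tool_pos": TCP position; "orientation": TCP orientation; "force": force on the tool from outside, world axes, zero at the start; "wrist_torque": the same for the moment, N m; "finger_gap": opening from 0.0 (shut) to 1.0 (fully open).
Only numpy, scipy, OpenCV 4.12 (cv2) and the standard library are available. Lean on these libraries where they do the work, as an engineer would, in place of code of your own. Each camera call takes 0.05 s, during which the arm holds its last target.

## Working session

There is one attempt and no reset: what is moved stays moved. The work goes in short steps, each a Python script; the robot and the scene stay as the last script left them, time stands still between calls to the robot, and variables do not carry over. Pictures are saved under pics/ and viewed, and the job is handed in when it is done.

```bash
ls; mkdir -p pics; python3 - <<'E'
from bench import r
import cv2,numpy as np
o=r.observe(); print(o['time'],o['tool_pos'],o['orientation'],o['finger_gap'],r.tcp_to_grasp)
for n in("scene","top"):
    f=r.grab_frame(n); cv2.imwrite(f"pics/{n}0.png",cv2.resize(f["image"][:,:,::-1],(800,600),interpolation=cv2.INTER_CUBIC))
    print(n,{k:np.round(v,4).tolist() for k,v in f.items() if k!="image"})
    for l in("chamber","valve","valve_lever","valve_marker","lid","lid_marker","lid_handle","lid_pointer","lever_point","valve_mark"):
        try: print(l,[(round(d["score"],2),np.round(d["extent"],1).tolist()) for d in r.cut_out(l,n)])
        except Exception as e: print(l,e)
E
```

```text
pics
0.0 [0.26018976 0.51247951 0.23083384] [ 0.60231692 -0.37011247  0.60296061  0.3696885 ] 0.9994485250618045 0.0187
scene {'fx': 435.8068, 'fy': 435.8068, 'cx': 245.5314, 'cy': 186.5891, 'eye': [1.3812, 0.4039, 1.4589], 'attitude': [-0.1603, 0.4916, 0.8184, -0.2507]}
chamber [(0.58, [206.1, 164.8, 68.2, 74.7])]
valve [(0.74, [299.6, 229.1, 40.9, 44.9]), (0.62, [279.2, 172.9, 35.5, 38.1]), (0.58, [305.8, 282.6, 47.2, 46.3])]
valve_lever [(0.61, [279.8, 160.4, 12.0, 16.4]), (0.53, [300.5, 215.4, 11.0, 12.4])]
valve_marker []
lid [(0.72, [204.6, 155.2, 66.5, 49.3])]
lid_marker [(0.19, [151.5, 151.8, 9.4, 30.7])]
lid_handle [(0.95, [204.3, 154.6, 63.2, 54.1]), (0.75, [206.2, 162.9, 68.2, 73.8]), (0.21, [301.5, 214.1, 17.0, 17.2])]
lid_pointer [(0.95, [203.8, 154.3, 67.7, 52.8])]
lever_point [(0.64, [280.9, 157.4, 7.8, 17.1]), (0.53, [302.0, 214.8, 14.6, 21.2]), (0.45, [311.2, 269.6, 11.6, 18.4])]
valve_mark []
top {'fx': 414.2872, 'fy': 414.2872, 'cx': 256.2462, 'cy': 192.243, 'eye': [0.3427, 0.0136, 1.3598], 'attitude': [-0.0494, 0.706, -0.704, 0.0587]}
chamber [(0.71, [328.4, 209.1, 83.6, 89.1]), (0.58, [178.4, 236.0, 20.1, 41.2])]
valve [(0.76, [153.8, 129.8, 41.8, 50.7]), (0.75, [189.3, 186.9, 45.0, 51.9]), (0.65, [245.6, 248.2, 44.2, 57.7])]
valve_lever [(0.6, [150.9, 135.6, 14.4, 25.2]), (0.54, [243.2, 260.1, 8.3, 21.3]), (0.51, [187.8, 195.1, 6.6, 21.4])]
valve_marker []
lid [(0.69, [332.4, 210.6, 72.5, 81.1])]
lid_marker [(0.43, [350.8, 173.8, 12.3, 8.9])]
lid_handle [(0.83, [331.3, 210.8, 76.0, 77.2])]
lid_pointer [(0.86, [330.4, 211.2, 71.7, 74.6]), (0.43, [221.4, 126.7, 20.7, 24.3])]
lever_point [(0.61, [151.2, 134.2, 9.5, 23.2]), (0.48, [241.8, 259.3, 4.5, 16.6]), (0.25, [332.6, 211.1, 76.5, 74.7])]
valve_mark []
```

View pics/scene0.png

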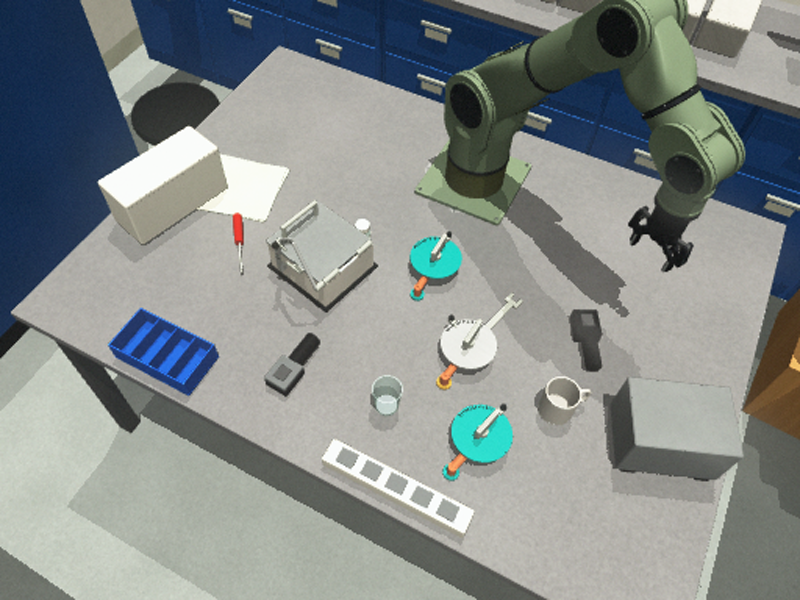

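View pics/top0.png

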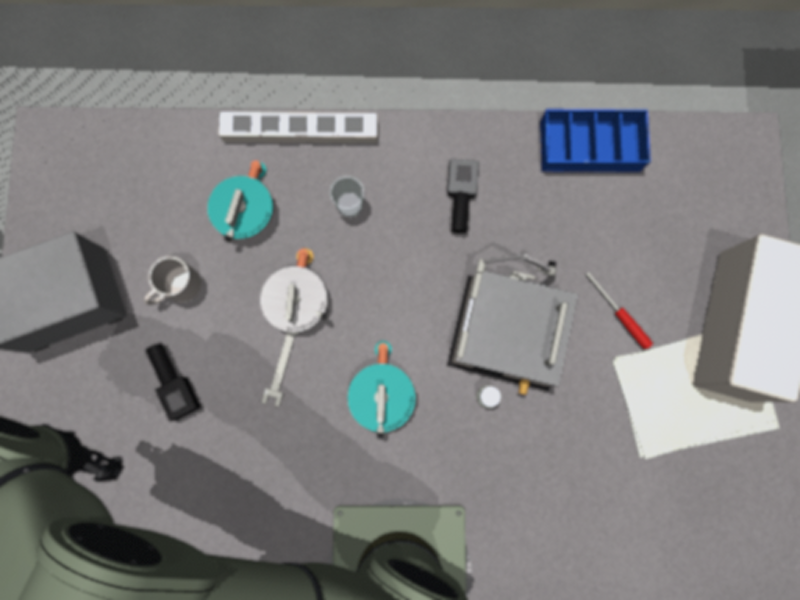

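```bash
cat > h.py <<'E'
import numpy as np,cv2
from scipy.spatial.transform import Rotation as R
def RM(f): q=f["attitude"]; return R.from_quat([q[1],q[2],q[3],q[0]]).as_matrix()
def proj(f,P):
    c=(np.atleast_2d(P)-f["eye"])@RM(f)
    return np.c_[f["fx"]*c[:,0]/c[:,2]+f["cx"],f["fy"]*c[:,1]/c[:,2]+f["cy"]]
def ray(f,u,v):
    d=RM(f)@np.array([(u-f["cx"])/f["fx"],(v-f["cy"])/f["fy"],1.]); return d
def atz(f,u,v,z):
    d=ray(f,u,v); e=np.array(f["eye"]); return e+d*(z-e[2])/d[2]
def crop(f,name,u0,v0,w,h,s,pts=None):
    im=f["image"][v0:v0+h,u0:u0+w,::-1]; im=cv2.resize(im,None,fx=s,fy=s,interpolation=cv2.INTER_CUBIC)
    if pts is not None:
        for p in proj(f,pts):
            cv2.circle(im,(int((p[0]-u0+.5)*s),int((p[1]-v0+.5)*s)),2,(0,0,255),-1)
    for k in range(0,w,10): cv2.putText(im,str(u0+k),(k*s,8),0,.3,(0,255,255)); cv2.line(im,(int((k+.5)*s),10),(int((k+.5)*s),14),(0,255,255))
    for k in range(0,h,10): cv2.putText(im,str(v0+k),(0,int((k+.5)*s)+3),0,.3,(0,255,255))
    cv2.imwrite(name,im)
E
python3 - <<'E'
from bench import r
from h import *
import pickle
F={n:r.grab_frame(n) for n in("scene","top")}
pickle.dump(F,open("F.pkl","wb"))
a=F["top"]; b=F["scene"]
crop(a,"pics/tv.png",160,150,60,60,10)
crop(b,"pics/sv.png",270,190,60,60,10)
crop(a,"pics/tc.png",280,150,96,105,5)
crop(b,"pics/sc.png",160,120,90,80,8)
p=atz(a,189.3,190,.05); q=atz(a,196,165,.05); print(p,q)
E
```

```text
[0.55128955 0.21048818 0.05      ] [0.63302963 0.19107515 0.05      ]
```

View pics/tv.png

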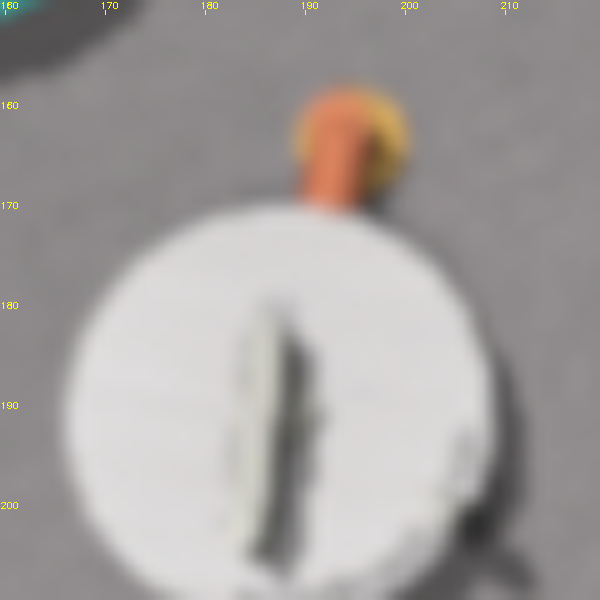

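View pics/sv.png

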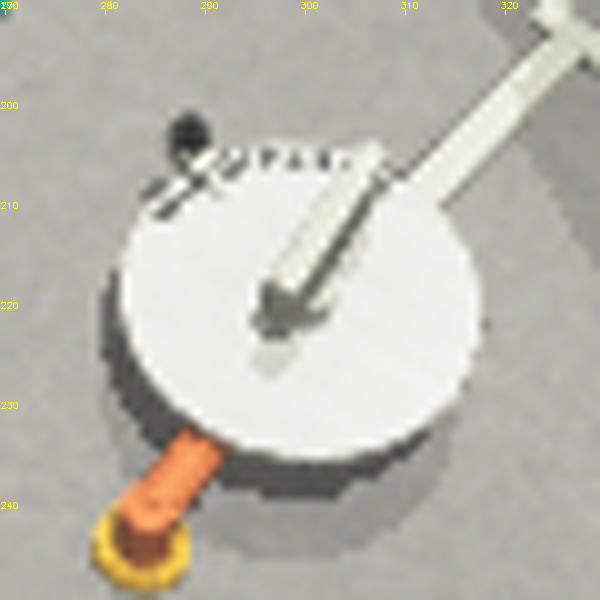

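View pics/tc.png

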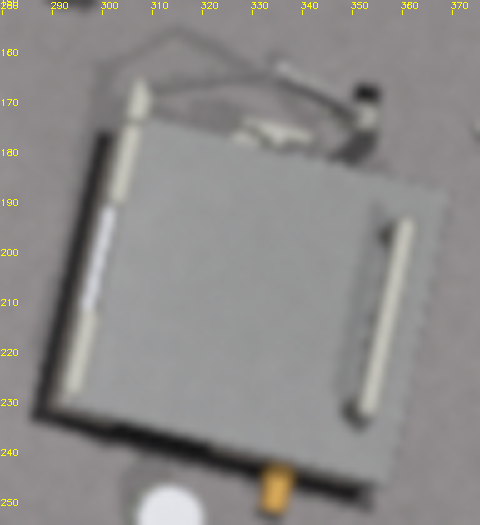

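View pics/sc.png

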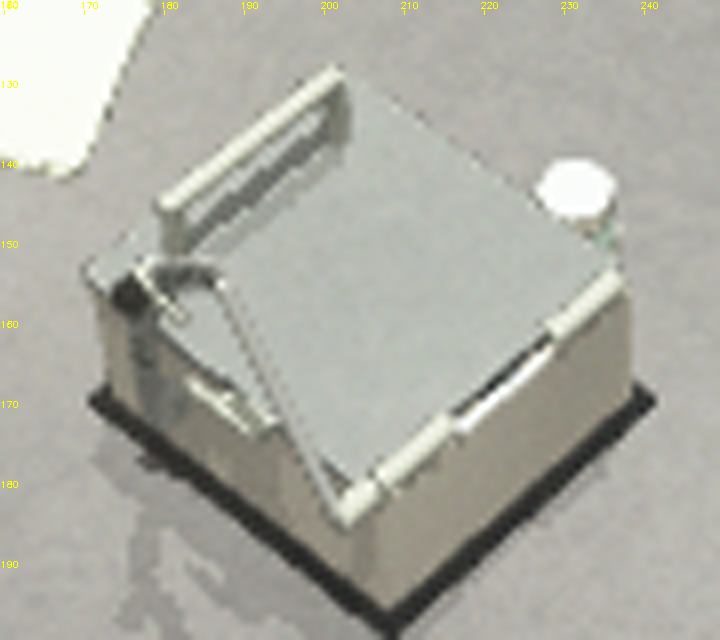

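```bash
cat > fit.py <<'E'
from h import *
import pickle
from scipy.optimize import least_squares
F=pickle.load(open("F.pkl","rb")); a=F["top"]; b=F["scene"]
# chamber
obs=[("top",(90,-100,109),(366.5,188)),("top",(-90,-100,109),(354.5,247)),
("scene",(90,-100,109),(170,153)),("scene",(-90,-100,109),(203.5,128)),
("top",(0,-65,160),(355.5,212.5)),("scene",(0,-65,160),(190.7,136.7)),]
def T(p,P):
    P=np.atleast_2d(P)/1000.; c,s=np.cos(p[2]),np.sin(p[2])
    return np.c_[p[0]+c*P[:,0]-s*P[:,1],p[1]+s*P[:,0]+c*P[:,1],P[:,2]]
def res(p): return np.concatenate([proj(F[n],T(p,P))[0]-uv for n,P,uv in obs])
s=least_squares(res,[.52,-.2,-.2]); C=s.x
print("chamber",C,"\n",res(C).reshape(-1,2).round(1))
# valve: ellipse of dial
for n,(u0,u1,v0,v1) in {"top":(160,215,165,218),"scene":(278,322,200,242)}.items():
    im=F[n]["image"]; m=np.zeros(im.shape[:2],np.uint8)
    sub=im[v0:v1,u0:u1].astype(int); m[v0:v1,u0:u1]=((sub.min(2)>195)*255)
    m=cv2.morphologyEx(m,cv2.MORPH_OPEN,np.ones((5,5)))
    c=max(cv2.findContours(m,0,cv2.CHAIN_APPROX_NONE)[0],key=cv2.contourArea)
    h=cv2.convexHull(c); 
    e=cv2.fitEllipse(h); print(n,e, atz(F[n],*e[0],.05))
    pickle.dump(0,open("/dev/null","wb"))
E
python3 fit.py
```

```text
chamber [ 0.48484495 -0.22627713 -0.25057203] 
 [[ 1.4  1. ]
 [ 0.9 -0.8]
 [ 0.5  0.7]
 [-0.6  0.8]
 [-0.8  0.2]
 [ 1.4  0.4]]
top ((186.70199584960938, 190.38050842285156), (37.838890075683594, 41.409690856933594), 60.28494644165039) [0.55002651 0.21873698 0.05      ]
scene ((299.9311828613281, 220.16329956054688), (29.62096405029297, 36.435543060302734), 94.46804809570312) [0.54819609 0.22120071 0.05      ]
```

```bash
cat >> fit.py <<'E'
import sys
th=np.linspace(0,2*np.pi,60)
def valve_pts(V,ang,mk):
    d=lambda t:np.array([-np.cos(t+V[2]),-np.sin(t+V[2]),0])
    o=np.array([V[0],V[1],0]); z=lambda h:np.array([0,0,h])
    P=[o+z(.05)+.068*np.array([np.cos(t),np.sin(t),0]) for t in th]
    P+=[o-d(0)*.11+z(.03)]
    P+=[o+d(ang)*x+z(.092) for x in(-.024,0,.025,.05)]
    if mk: P+=[o+d(mk)*.05+z(.053),o+d(mk)*.07+z(.053),o+d(mk)*.062+z(.068)]
    return np.array(P)
def ch_pts(C,lidm,th=0):
    P=[(sx*90,sy*100,109) for sx in(-1,1) for sy in(-1,1)]
    P+=[(sx*100,sy*110,0) for sx in(-1,1) for sy in(-1,1)]
    def lid(x,r,n,t): return (x,100-(r*np.cos(t)-n*np.sin(t)),105+r*np.sin(t)+n*np.cos(t))
    P+=[lid(x,165,55,th) for x in(-49,0,49)]
    P+=[lid(103,115,0,th)]
    for x in (100,106): P+=[lid(x,115,0,t) for t in(lidm,)]
    P+=[lid(103,122,0,t) for t in np.linspace(0,1.2,13)]
    return T(C,P)
E
cat > ov.py <<'E'
from fit import *
V=[.549,.220,-.17]; mk=.85
for n in F:
    P=np.r_[valve_pts(V,0,mk),ch_pts(C,.5)]
    if n=="top": crop(F[n],"pics/o1.png",160,150,60,70,8,P); crop(F[n],"pics/o2.png",280,150,96,105,6,P)
    else: crop(F[n],"pics/o3.png",270,190,60,60,10,P); crop(F[n],"pics/o4.png",160,110,90,95,6,P)
E
python3 ov.py >/dev/null; python3 -c "
import cv2,numpy as np
A=[cv2.imread(f'pics/o{i}.png') for i in(1,3)]
B=[cv2.imread(f'pics/o{i}.png') for i in(2,4)]
for n,L in(('ov1',A),('ov2',B)):
  h=max(x.shape[0] for x in L); im=np.hstack([cv2.copyMakeBorder(x,0,h-x.shape[0],0,0,0) for x in L]); print(im.shape); cv2.imwrite(f'pics/{n}.png',im)
"
```

```text
(600, 1080, 3)
(630, 1116, 3)
```

View pics/o1.png

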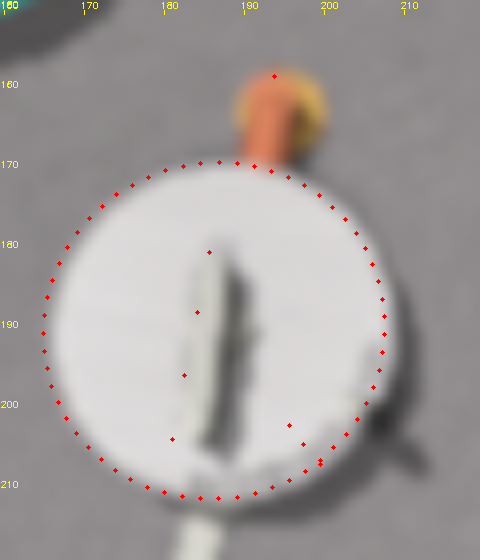

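View pics/o3.png

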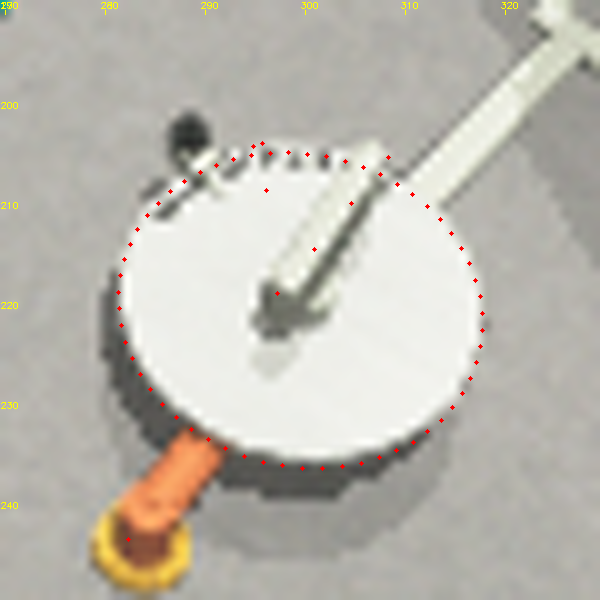

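View pics/o2.png

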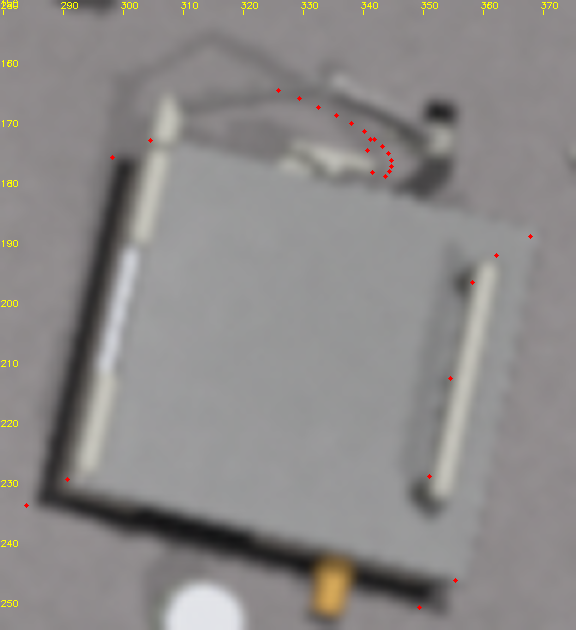

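View pics/o4.png

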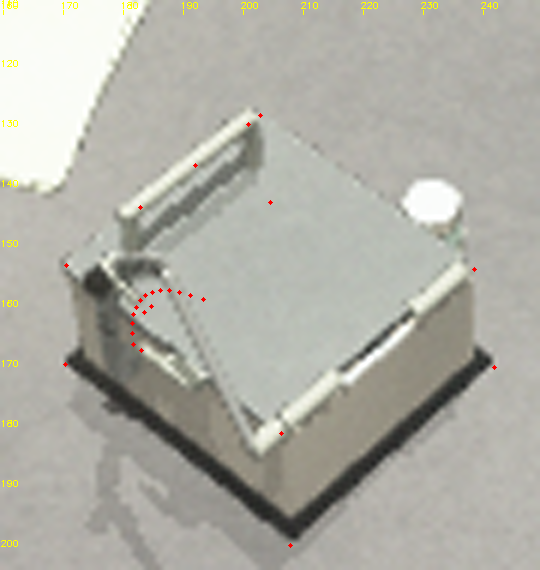

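```bash
cat > m.py <<'E'
from fit import *
for n,cs in (("top",(.5500,.2187)),("scene",(.5482,.2212))):
    for uv,z in {"top":[((207,201.5),.065),((204,202),.055)],"scene":[((288.3,203),.065),((291,206.5),.055),((290,206),.055)]}[n]:
        p=atz(F[n],*uv,z); d=p[:2]-cs; print(n,uv,p.round(4),np.hypot(*d).round(4),np.arctan2(d[1],d[0]).round(3))
    # lever dir
    A={"top":((186.5,180),(184.3,205)),"scene":((297,218),(306,204.2))}[n]
    p,q=[atz(F[n],*uv,.092) for uv in A]; d=q-p; print("lever",p.round(3),q.round(3),np.arctan2(d[1],d[0]).round(3))
    A={"top":((191.5,170),(193.8,161)),"scene":((290,234),(283.5,242))}[n]
    p,q=[atz(F[n],*uv,.035) for uv in A]; d=q-p; print("pipe",p.round(3),q.round(3),np.arctan2(d[1],d[0]).round(3), (q[:2]-cs))
# lid marker: top, scene
M=RM
def tri(u1,u2):
    d1,d2=ray(a,*u1),ray(b,*u2); d1/=np.linalg.norm(d1); d2/=np.linalg.norm(d2)
    s=np.linalg.lstsq(np.c_[d1,-d2],np.array(b["eye"])-a["eye"],rcond=None)[0]
    p=a["eye"]+d1*s[0]; q=b["eye"]+d2*s[1]; return (p+q)/2,np.linalg.norm(p-q)
for nm,u1,u2 in [("hA",(360,193.5),(180.5,145)),("hB",(352.5,232),(201,129)),("screw",(352,168),(176,156)),
  ("apex",(307.5,167),(202.5,184)),("guidetopend",(331,163),(186.5,153))]:
    p,e=tri(u1,u2); print(nm,p.round(4),e.round(4))
E
python3 m.py | tail -n +9
```

```text
scene ((299.9311828613281, 220.16329956054688), (29.62096405029297, 36.435543060302734), 94.46804809570312) [0.54819609 0.22120071 0.05      ]
top (207, 201.5) [0.5125 0.1517 0.065 ] 0.0768 -2.081
top (204, 202) [0.5122 0.1622 0.055 ] 0.068 -2.161
lever [0.576 0.214 0.092] [0.498 0.218 0.092] 3.083
pipe [0.62  0.207 0.035] [0.65  0.201 0.035] -0.221 [ 0.09967878 -0.01809879]
scene (288.3, 203) [0.509  0.1539 0.065 ] 0.0779 -2.099
scene (291, 206.5) [0.5122 0.1677 0.055 ] 0.0645 -2.163
scene (290, 206) [0.512  0.1634 0.055 ] 0.0682 -2.131
lever [0.57  0.214 0.092] [0.499 0.219 0.092] 3.065
pipe [0.611 0.211 0.035] [0.652 0.203 0.035] -0.174 [ 0.10426951 -0.01788753]
hA [ 0.5251 -0.3066  0.1611] 0.0001
hB [ 0.4127 -0.2822  0.156 ] 0.0004
screw [ 0.5956 -0.2785  0.1877] 0.0011
apex [ 0.6144 -0.1594  0.111 ] 0.0024
guidetopend [ 0.6002 -0.2143  0.2447] 0.0149
```

```bash
cat >> h.py <<'E'
def quat(xd,zd):
    xd=np.array(xd,float);xd/=np.linalg.norm(xd);zd=np.array(zd,float);zd-=xd*(zd@xd);zd/=np.linalg.norm(zd)
    q=R.from_matrix(np.c_[xd,np.cross(zd,xd),zd]).as_quat(); return np.array([q[3],q[0],q[1],q[2]])
def down(a): return quat([0,0,-1],[np.cos(a),np.sin(a),0])
E
python3 - <<'E'
from bench import r
from h import *
for f in(-np.pi/2,np.pi/2):
    for ph in (3.07,3.07+.55,3.07+1.1):
        print(f,ph,[None if (q:=r.solve_ik([.549,.218,z],down(ph+f))) is None else np.round(q,2).tolist() for z in(.2,.064)])
C=[.4826,-.230,-.21]
for fl in(1,-1):
  for t in(0,.3,.6,.75):
    for tilt in (t,t/2,0):
      c,s=np.cos(C[2]),np.sin(C[2]); X=np.array([c,s,0]);Y=np.array([-s,c,0]);Z=np.array([0,0,1.])
      o=np.array([C[0],C[1],0])+.1*Y+.105*Z
      h=o-Y*(.165*np.cos(t)-.049*np.sin(t))+Z*(.165*np.sin(t)+.049*np.cos(t))
      n=Z*np.cos(tilt)+Y*np.sin(tilt)
      l=Y*np.cos(tilt)-Z*np.sin(tilt)
      q=r.solve_ik(h-n*.0187,quat(-n,fl*l)); print(fl,t,tilt,h.round(3),None if q is None else np.round(q,2))
E
```

```text
-1.5707963267948966 3.07 [[-0.33, 0.77, -0.2, 1.46, 0.18, 0.92, 0.91], [-0.35, 0.96, -0.17, 1.58, 0.24, 0.62, 0.86]]
-1.5707963267948966 3.62 [[-0.25, 0.78, -0.37, 1.46, 0.32, 0.96, 1.34], [-0.28, 0.97, -0.32, 1.58, 0.43, 0.66, 1.24]]
-1.5707963267948966 4.17 [[-0.18, 0.81, -0.53, 1.46, 0.45, 1.0, 1.78], [-0.21, 0.99, -0.46, 1.58, 0.6, 0.72, 1.65]]
1.5707963267948966 3.07 [[-0.74, 0.87, 0.69, 1.48, -0.61, 1.02, -1.54], [-0.68, 1.03, 0.54, 1.59, -0.73, 0.73, -1.44]]
1.5707963267948966 3.62 [[-0.67, 0.82, 0.52, 1.48, -0.46, 0.96, -1.12], [-0.61, 0.99, 0.37, 1.59, -0.52, 0.65, -1.07]]
1.5707963267948966 4.17 [[-0.59, 0.79, 0.33, 1.47, -0.3, 0.92, -0.71], [-0.53, 0.97, 0.19, 1.59, -0.28, 0.61, -0.73]]
1 0 0 [ 0.469 -0.294  0.154] [ 0.72  0.83 -0.42  1.67  0.46  0.74  1.43]
1 0 0.0 [ 0.469 -0.294  0.154] [ 0.72  0.83 -0.42  1.67  0.46  0.74  1.43]
1 0 0 [ 0.469 -0.294  0.154] [ 0.72  0.83 -0.42  1.67  0.46  0.74  1.43]
1 0.3 0.3 [ 0.474 -0.272  0.201] [0.3  0.72 0.   1.75 0.47 0.7  1.3 ]
1 0.3 0.15 [ 0.474 -0.272  0.201] [ 0.48  0.72 -0.17  1.7   0.39  0.75  1.42]
1 0.3 0 [ 0.474 -0.272  
[... 727 characters left out ...]
 0.3 0.3 [ 0.474 -0.272  0.201] [-0.01  0.81  0.62  1.76 -0.24  0.62 -1.16]
-1 0.3 0.15 [ 0.474 -0.272  0.201] [ 0.08  0.8   0.61  1.71 -0.43  0.73 -0.94]
-1 0.3 0 [ 0.474 -0.272  0.201] [ 0.18  0.8   0.56  1.67 -0.54  0.84 -0.8 ]
-1 0.6 0.6 [ 0.481 -0.238  0.239] [-0.33  0.88  0.88  1.78 -0.06  0.64 -1.43]
-1 0.6 0.3 [ 0.481 -0.238  0.239] [-0.09  0.74  0.63  1.72 -0.18  0.73 -1.26]
-1 0.6 0 [ 0.481 -0.238  0.239] [ 0.07  0.75  0.67  1.65 -0.56  0.93 -0.84]
-1 0.75 0.75 [ 0.485 -0.218  0.253] [-0.46  0.95  0.96  1.77  0.03  0.68 -1.58]
-1 0.75 0.375 [ 0.485 -0.218  0.253] [-0.2   0.75  0.71  1.72 -0.13  0.75 -1.34]
-1 0.75 0 [ 0.485 -0.218  0.253] [ 0.01  0.73  0.69  1.65 -0.55  0.96 -0.88]
```

```bash
python3 - <<'E'
from bench import r
from h import *
q=down(3.07+np.pi/2)
r.move_ptp([.549,.218,.2],q)
r.movel([.549,.218,.066],max_speed=.12)
o=r.observe();print(o['time'],o['tool_pos'],o['force'])
f=r.grab_frame("scene");crop(f,"pics/g1.png",250,150,100,100,6)
r.gripper_close()
o=r.observe();print(o['time'],o['tool_pos'],o['force'],o['wrist_torque'],o['finger_gap'])
f=r.grab_frame("scene");crop(f,"pics/g2.png",250,150,100,100,6)
E
```

```text
3.9917 [0.54928672 0.21809104 0.06662233] [ 0.83268545 -0.68417144  0.10927891]
4.7083 [0.54898352 0.21782673 0.06614811] [-1.85679992 -2.6544161   5.9550569 ] [-0.40316395  0.3920989   0.11032522] 0.1288148796739052
```

View pics/g2.png

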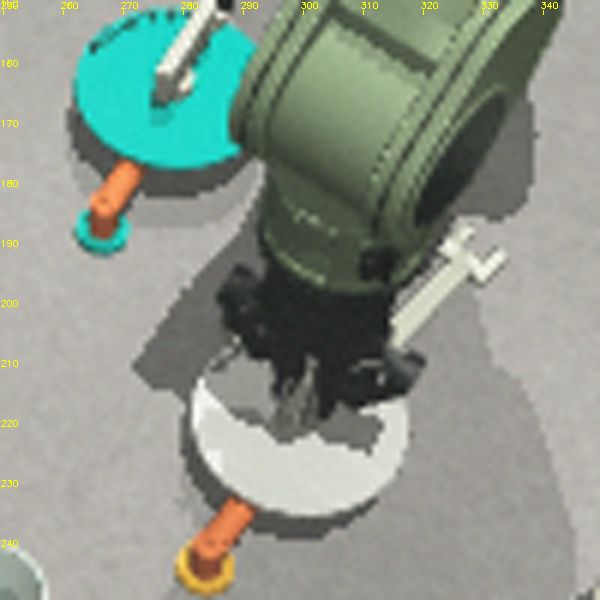

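The fingers hold the fin: the gap is about 11 mm and the forces are low. Next I turn it.

```bash
python3 - <<'E'
from bench import r
from h import *
for ph in (3.35,3.65,3.92,4.16):
    r.movel([.549,.218,.066],down(ph+np.pi/2))
    o=r.observe();print(ph,round(o['time'],2),o['tool_pos'].round(4),o['force'].round(1),o['wrist_torque'].round(2))
r.pause(.2);r.open_gripper()
r.movel([.549,.218,.2],max_speed=.15)
o=r.observe();print(o['time'],o['force'])
F={n:r.grab_frame(n) for n in("scene","top")}
import pickle;pickle.dump(F,open("F2.pkl","wb"))
crop(F["scene"],"pics/g3.png",250,150,100,100,6)
crop(F["top"],"pics/g4.png",150,140,100,100,6)
E
```

```text
3.35 5.19 [0.549  0.2182 0.0661] [-2.5  1.7  6.5] [0.32 0.56 0.07]
3.65 5.64 [0.5488 0.2187 0.0662] [-2.6  3.6  7.5] [0.77 0.66 0.12]
3.92 6.06 [0.5486 0.219  0.0661] [-4.4  6.1  8.6] [1.13 0.93 0.1 ]
4.16 6.45 [0.5483 0.2192 0.0661] [-6.2  6.3 10. ] [1.39 1.38 0.06]
8.4 [ 0.74472177  0.64468956 -0.75876048]
```

View pics/g3.png

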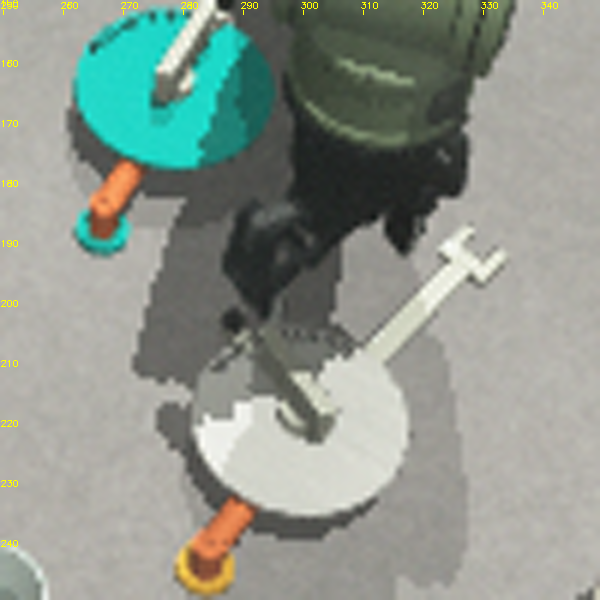

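View pics/g4.png

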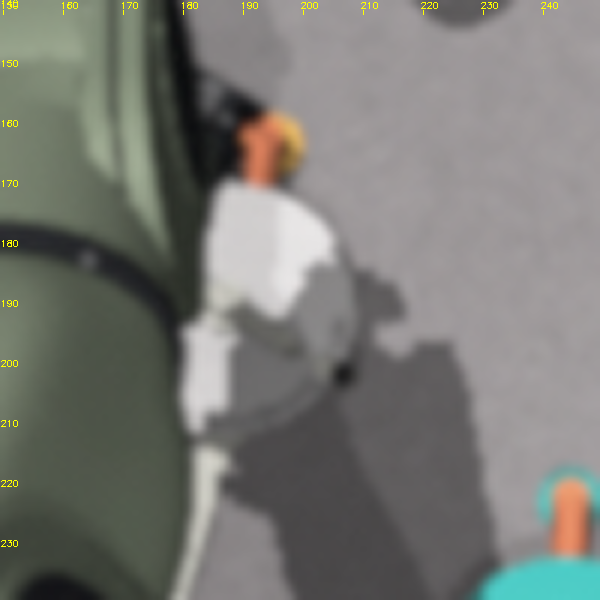

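```bash
python3 - <<'E'
from bench import r
from h import *
r.move_ptp([.469,-.294,.30],down(-.21-np.pi/2)) if False else None
c,s=np.cos(-.21),np.sin(-.21)
q=quat([0,0,-1],[-s,c,0])
r.move_ptp([.469,-.294,.28],q)
o=r.observe();print(o['time'],o['qpos'].round(2))
F={n:r.grab_frame(n) for n in("scene","top")}
import pickle;pickle.dump(F,open("F3.pkl","wb"))
crop(F["scene"],"pics/g5.png",270,190,60,60,10)
crop(F["top"],"pics/g6.png",160,160,60,60,10)
cv2.imwrite("pics/s3.png",F["scene"]["image"][:,:,::-1])
E
```

```text
10.625 [ 0.66  0.63 -0.3   1.48  0.2   1.06  1.68]
```

View pics/g5.png

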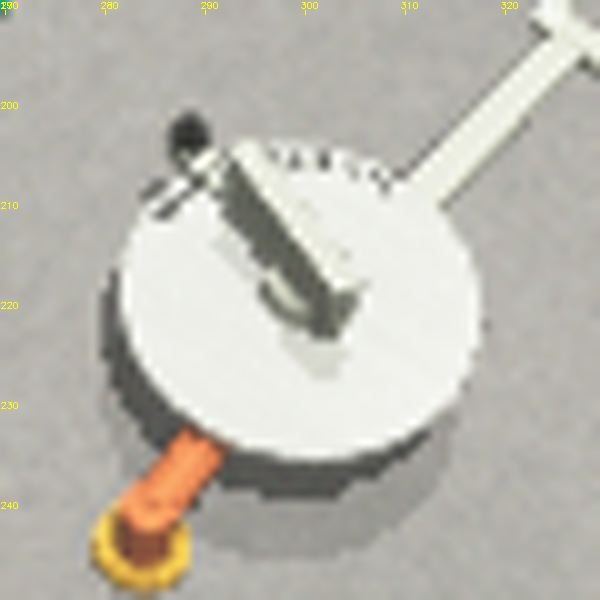

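View pics/g6.png

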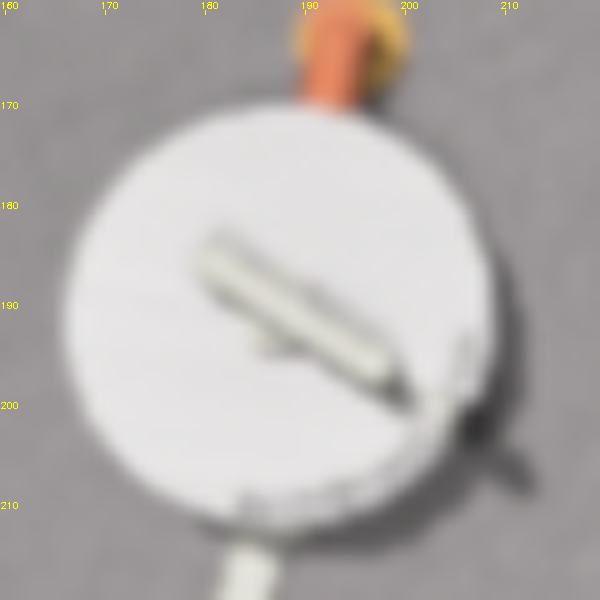

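View pics/s3.png

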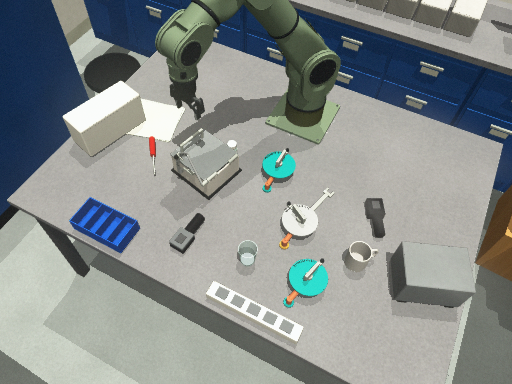

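```bash
cat > m2.py <<'E'
from h import *
import pickle
F=pickle.load(open("F3.pkl","rb"))
pts={"top":[("tail",(180.8,185.5),.092),("tip92",(198.5,197),.092),("tiplow",(200.5,200),.062),("tooth",(201.5,201),.053),("screw",(207,202),.065)],
"scene":[("tail",(304.5,217.5),.092),("tip92",(294.2,204.2),.092),("tooth",(292,208),.053),("screw",(288.3,202.8),.066),("cl",(290.5,205.3),.056)]}
cs={"top":(.5500,.2187),"scene":(.5482,.2212)}
for n in pts:
    w={}
    for nm,uv,z in pts[n]:
        p=atz(F[n],*uv,z);w[nm]=p; d=p[:2]-cs[n]; print(n,nm,p.round(4),"r",np.hypot(*d).round(4),"dir",np.arctan2(d[1],d[0]).round(3))
    d=w["tip92"]-w["tail"];print("lever dir",np.arctan2(d[1],d[0]).round(3),np.hypot(d[0],d[1]).round(4))
# predicted projections
for mk in (-2.05,-2.12,-2.2):
    for n in pts:
        c=cs[n]; g=lambda rr,z:[c[0]+rr*np.cos(mk),c[1]+rr*np.sin(mk),z]
        print(mk,n,proj(F[n],[g(.05,.053),g(.065,.068),g(.075,.06),g(.05,.092),g(-.024,.092)]).round(1).tolist())
E
python3 m2.py
```

```text
top tail [0.5586 0.2308 0.092 ] r 0.0149 dir 0.953
top tip92 [0.5228 0.1753 0.092 ] r 0.0512 dir -2.13
top tiplow [0.5176 0.1726 0.062 ] r 0.0564 dir -2.184
top tooth [0.5156 0.1704 0.053 ] r 0.0593 dir -2.19
top screw [0.5109 0.1517 0.065 ] r 0.0776 dir -2.099
lever dir -2.143 0.0661
scene tail [0.5548 0.2368 0.092 ] r 0.017 dir 1.169
scene tip92 [0.5203 0.1803 0.092 ] r 0.0496 dir -2.17
scene tooth [0.5153 0.1735 0.053 ] r 0.0579 dir -2.175
scene screw [0.5088 0.1537 0.066 ] r 0.0782 dir -2.099
scene cl [0.5088 0.164  0.056 ] r 0.0695 dir -2.174
lever dir -2.12 0.0663
-2.05 top [[200.4, 197.5], [204.0, 199.0], [207.0, 200.8], [198.8, 195.7], [177.9, 184.7]]
-2.05 scene [[291.7, 210.3], [289.7, 205.4], [287.8, 204.7], [292.8, 204.8], [305.4, 219.1]]
-2.12 top [[199.8, 198.4], [203.2, 200.2], [206.2, 202.2], [198.3, 196.7], [178.1, 184.2]]
-2.12 scene [[292.5, 209.9], [290.7, 204.9], [289.0, 204.1], [293.6, 204.4], [305.1, 219.3]]
-2.2 top [[199.1, 199.4], [202.3, 201.6], [205.1, 203.8], [197.5, 197.7], [178.5, 183.7]]
-2.2 scene [[293.4, 209.5], [291.8, 204.3], [290.3, 203.4], [294.5, 204.0], [304.6, 219.5]]
```

```bash
python3 - <<'E'
from bench import r
from h import *
r.movel([.469,-.294,.136],max_speed=.12)
o=r.observe();print(o['time'],o['tool_pos'],o['force'])
r.gripper_close()
o=r.observe();print(o['time'],o['tool_pos'],o['force'],o['wrist_torque'],o['finger_gap'])
F={n:r.grab_frame(n) for n in("scene","top")}
crop(F["scene"],"pics/l1.png",150,100,100,100,6)
crop(F["top"],"pics/l2.png",285,145,100,110,5)
E
```

```text
12.075 [ 0.46923204 -0.29413111  0.1365502 ] [-0.24283295 -0.35827035 -0.32953771]
12.7583 [ 0.46858758 -0.29613567  0.13627834] [ -1.36014151 -11.72438692   2.15530393] [-2.56929219  0.39503652 -0.29017718] 0.117028348529032
```

View pics/l1.png

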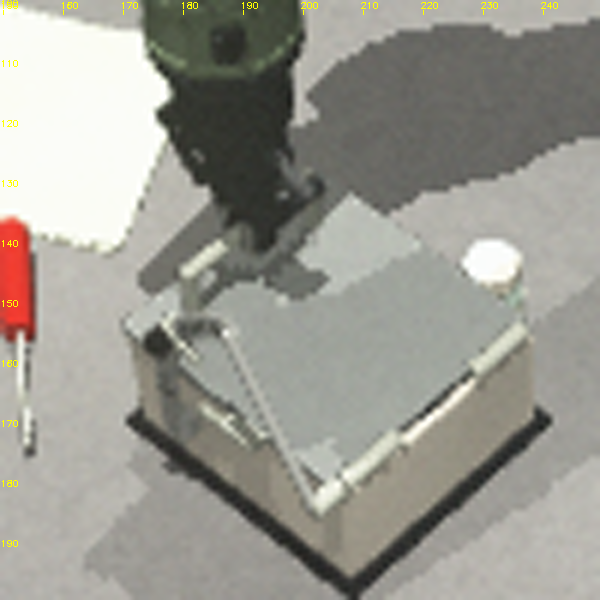

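View pics/l2.png

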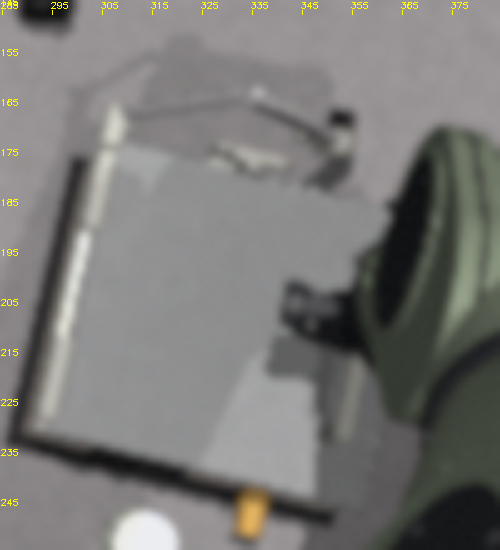

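```bash
cat > lift.py <<'E'
from bench import r
from h import *
import sys
yaw=-.21; c,s=np.cos(yaw),np.sin(yaw); X=np.array([c,s,0]);Y=np.array([-s,c,0]);Z=np.array([0,0,1.])
h0=np.array([.4685,-.297,.1545]); o0=h0+Y*.165-Z*.049
def pose(t):
    h=o0-Y*(.165*np.cos(t)-.049*np.sin(t))+Z*(.165*np.sin(t)+.049*np.cos(t))
    n=Z*np.cos(t)+Y*np.sin(t); l=Y*np.cos(t)-Z*np.sin(t)
    return h-n*.0187,quat(-n,l)
def go(ts,v=.08):
    for t in ts:
        p,q=pose(t); r.movel(p,q,max_speed=v)
        o=r.observe();print(t,round(o['time'],2),(o['tool_pos']-p).round(4),o['force'].round(1),o['wrist_torque'].round(2),round(o['finger_gap'],3))
def look(k):
    F={n:r.grab_frame(n) for n in("scene","top")}
    import pickle;pickle.dump(F,open(f"L{k}.pkl","wb"))
    crop(F["scene"],f"pics/ls{k}.png",160,130,60,60,10)
    crop(F["top"],f"pics/lt{k}.png",310,140,60,60,10)
E
python3 - <<'E'
from lift import *
go([.12,.24,.36,.48]); r.pause(.2); look("a")
E
```

```text
0.12 13.25 [ 0.0002  0.0005 -0.0001] [ 1.2  1.8 -6.8] [ 0.83 -0.53 -0.34] 0.116
0.24 13.65 [ 0.0004  0.0004 -0.0004] [ 5.   1.8 -8.2] [ 1.29 -1.29 -0.15] 0.117
0.36 14.05 [ 0.0007  0.0001 -0.0006] [ 7.7  0.7 -9.4] [ 1.41 -1.87  0.2 ] 0.113
0.48 14.45 [ 0.0011 -0.0001 -0.0006] [ 10.5  -1.9 -10.3] [ 1.3  -2.23  0.61] 0.114
```

View pics/lsa.png

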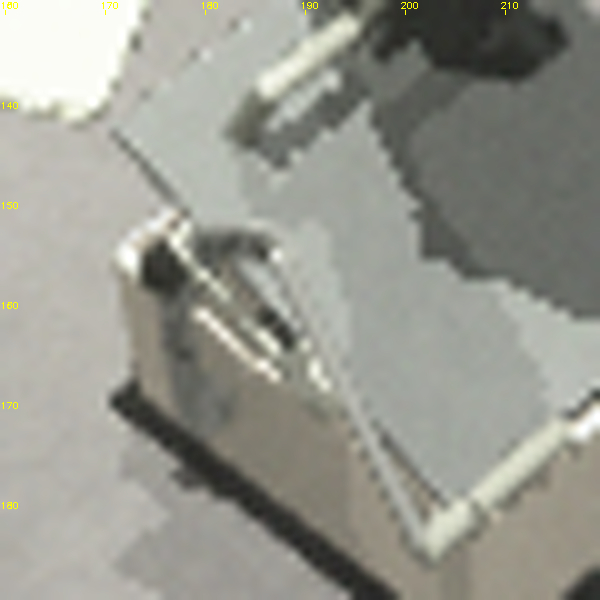

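View pics/lta.png

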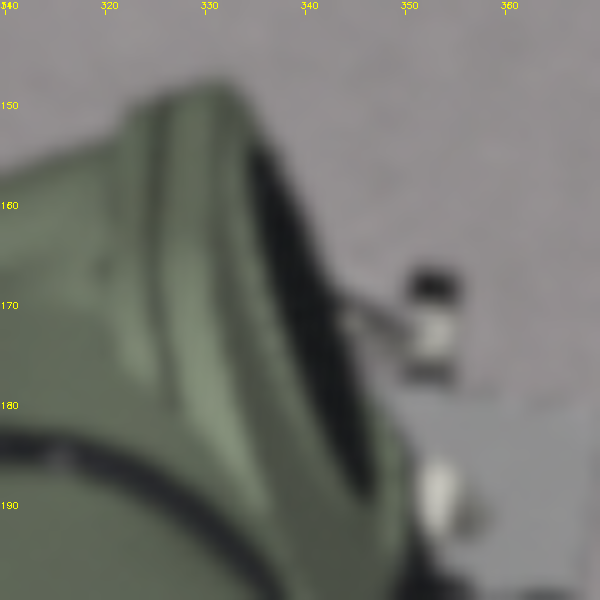

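```bash
cat > m3.py <<'E'
from lift import *
import pickle
def lp(x,rr,n,t): return o0+X*x-Y*(rr*np.cos(t)-n*np.sin(t))+Z*(rr*np.sin(t)+n*np.cos(t))
if __name__=="__main__":
    F=pickle.load(open("La.pkl","rb"))
    for n in F:
        for t in(.48,.55,.6,.65,.7): print(n,t,[proj(F[n],lp(x,rr,0,t))[0].round(1).tolist() for x,rr in((92,115),(100,115),(107,115),(107,130),(107,145),(122,140))] if 0 else [proj(F[n],lp(x/1000,rr/1000,0,t))[0].round(1).tolist() for x,rr in((92,115),(98,115),(107,115),(107,130),(107,145),(122,140))])
E
python3 m3.py
```

```text
scene 0.48 [[185.6, 158.8], [184.5, 159.7], [182.8, 161.2], [180.0, 158.2], [177.3, 155.3], [175.4, 158.6]]
scene 0.55 [[186.1, 158.2], [185.0, 159.1], [183.3, 160.5], [180.7, 157.5], [178.0, 154.5], [176.0, 157.9]]
scene 0.6 [[186.6, 157.8], [185.5, 158.7], [183.8, 160.2], [181.2, 157.1], [178.6, 154.0], [176.6, 157.4]]
scene 0.65 [[187.1, 157.5], [186.0, 158.4], [184.3, 159.9], [181.8, 156.7], [179.2, 153.5], [177.2, 157.0]]
scene 0.7 [[187.7, 157.2], [186.6, 158.2], [184.9, 159.6], [182.4, 156.4], [179.9, 153.2], [177.9, 156.7]]
top 0.48 [[341.6, 178.0], [342.0, 176.1], [342.6, 173.2], [347.5, 173.6], [352.5, 174.1], [351.7, 169.1]]
top 0.55 [[340.8, 177.3], [341.2, 175.3], [341.8, 172.4], [346.6, 172.8], [351.6, 173.2], [350.8, 168.1]]
top 0.6 [[340.1, 176.8], [340.5, 174.8], [341.1, 171.9], [345.9, 172.2], [350.7, 172.5], [350.0, 167.4]]
top 0.65 [[339.4, 176.2], [339.7, 174.3], [340.3, 171.3], [345.0, 171.5], [349.8, 171.8], [349.1, 166.7]]
top 0.7 [[338.5, 175.7], [338.8, 173.7], [339.4, 170.7], [344.0, 170.9], [348.7, 171.0], [348.0, 166.0]]
```

```bash
cat > m4.py <<'E'
from lift import *
import pickle
F=pickle.load(open("F.pkl","rb")); L=pickle.load(open("La.pkl","rb"))
def blob(f,u0,u1,v0,v1,th=70):
    g=f["image"].astype(float).mean(2)[v0:v1,u0:u1]; w=np.clip(th-g,0,None); 
    vv,uu=np.mgrid[v0:v1,u0:u1]; return (w*uu).sum()/w.sum(),(w*vv).sum()/w.sum(),w.sum()
def tri(u1,u2,a,b):
    d1,d2=ray(a,*u1),ray(b,*u2); d1/=np.linalg.norm(d1); d2/=np.linalg.norm(d2)
    s=np.linalg.lstsq(np.c_[d1,-d2],np.array(b["eye"])-a["eye"],rcond=None)[0]
    p=a["eye"]+d1*s[0]; q=b["eye"]+d2*s[1]; return (p+q)/2,np.linalg.norm(p-q)
def loc(p): d=p-o0; return np.array([d@X,-d@Y,d@Z])
for nm,G in(("pre",F),("lift",L)):
    t=blob(G["top"],347,358,163,172); s=blob(G["scene"],171,180,151,161)
    p,e=tri(t[:2],s[:2],G["top"],G["scene"]); l=loc(p)
    print(nm,np.round(t,2),np.round(s,2),p.round(4),e.round(4),l.round(4),"ang",np.arctan2(l[2],l[1]).round(3),"r",np.hypot(l[1],l[2]).round(4))
E
python3 m4.py
python3 - <<'E'
import pickle,sys
sys.path.insert(0,'.')
from h import *
for k,n in(("F","p"),("La","l")):
    G=pickle.load(open(f"{k}.pkl","rb"))
    crop(G["top"],f"pics/zt{n}.png",320,155,42,34,9); crop(G["scene"],f"pics/zs{n}.png",165,145,42,34,9)
im=np.vstack([np.hstack([cv2.imread(f"pics/z{c}{n}.png") for c in "ts"]) for n in "pl"]);print(im.shape);cv2.imwrite("pics/z.png",im)
E
```

```text
pre [352.86 168.35 128.67] [175.75 156.97 174.33] [ 0.5957 -0.2817  0.1806] 0.0032 [0.1212 0.1236 0.0751] ang 0.546 r 0.1446
lift [352.89 168.35 114.33] [175.85 157.05 181.33] [ 0.5956 -0.2816  0.1803] 0.0037 [0.1211 0.1235 0.0748] ang 0.545 r 0.1444
(612, 756, 3)
```

View pics/z.png

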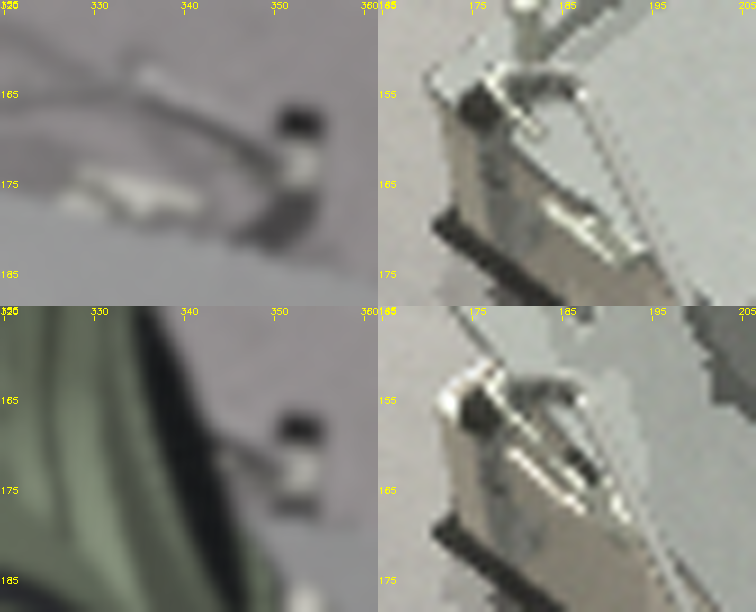

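```bash
cat >> m4.py <<'E'
print("---")
from m3 import lp
for u,v in(((342,176.5),(182.8,167.3)),((341.5,176.5),(183.5,167.8)),((340.8,176.5),(183.2,167.5))):
    p,e=tri(u,v,F["top"],F["scene"]);l=loc(p);print(l.round(4),e.round(4),np.arctan2(l[2],l[1]).round(3))
for x in(.095,.102,.107,.112):
    print(x,[(n,proj(F[n],[lp(x,.115,0,t),lp(x,.07,0,t)]).round(1).tolist()) for t in(0,.48) for n in F])
E
python3 m4.py|sed -n '/---/,$p'
```

```text
---
[0.1068 0.1095 0.0086] 0.0016 0.079
[0.1064 0.1075 0.0071] 0.0033 0.066
[0.1064 0.1065 0.009 ] 0.0001 0.085
0.095 [('scene', [[183.9, 166.0], [192.3, 172.0]]), ('top', [[342.2, 181.2], [327.9, 178.1]]), ('scene', [[185.0, 159.2], [193.1, 168.0]]), ('top', [[341.8, 177.1], [327.3, 175.6]])]
0.102 [('scene', [[182.7, 167.1], [191.1, 173.1]]), ('top', [[342.6, 179.0], [328.3, 176.0]]), ('scene', [[183.7, 160.4], [191.8, 169.2]]), ('top', [[342.3, 174.8], [327.7, 173.4]])]
0.107 [('scene', [[181.8, 167.9], [190.2, 173.9]]), ('top', [[342.9, 177.4], [328.6, 174.4]]), ('scene', [[182.8, 161.2], [190.9, 170.0]]), ('top', [[342.6, 173.2], [328.0, 171.8]])]
0.112 [('scene', [[180.9, 168.7], [189.3, 174.7]]), ('top', [[343.2, 175.9], [328.9, 172.9]]), ('scene', [[181.8, 162.0], [190.0, 170.8]]), ('top', [[342.9, 171.5], [328.4, 170.2]])]
```

```bash
python3 - <<'E'
from lift import *
go([.54]); r.pause(.1); look("b")
o=r.observe()
import pickle
ims=[]
for k in("F","La","Lb"):
    f=dict(pickle.load(open(k+".pkl","rb"))["scene"]); im=f["image"].astype(float)/255; f["image"]=(np.clip(im,0,1)**.6*255).astype(np.uint8)
    crop(f,f"pics/q{k}.png",170,148,26,30,15); ims.append(cv2.imread(f"pics/q{k}.png"))
cv2.imwrite("pics/q.png",cv2.resize(np.hstack(ims),(1170//1,450)) [:, :])
cv2.imwrite("pics/q1.png",np.hstack(ims[1:]))
E
```

```text
0.54 15.03 [ 0.001  -0.0003 -0.0007] [10.8 -3.7 -9.9] [ 0.9  -2.43  0.76] 0.117
```

View pics/q1.png

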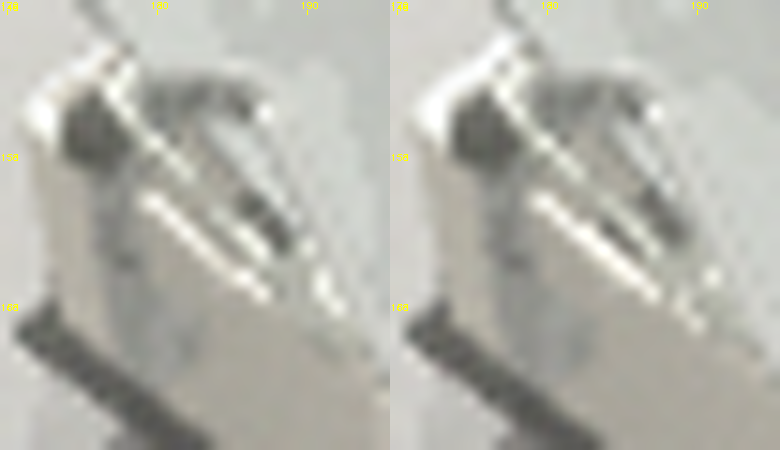

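View pics/qF.png

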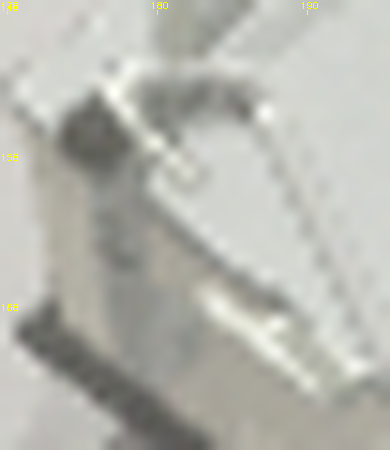

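View pics/ltb.png

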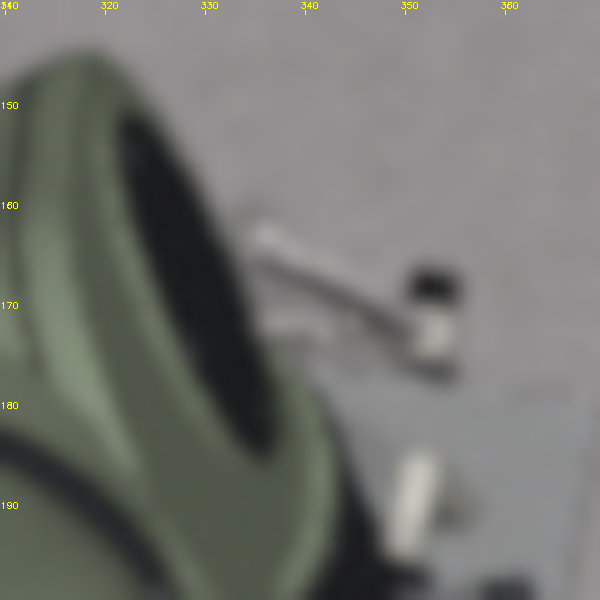

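```bash
python3 - <<'E'
import pickle,sys
from h import *
ims=[]
for k in("F","La","Lb"):
    g=pickle.load(open(k+".pkl","rb"))["scene"]["image"].mean(2).astype(int)
    print(k,"cols 174..193"); 
    for v in range(151,170): print(v,g[v,174:194])
E
```

```text
F cols 174..193
151 [181 186 185 188 185 184 151 121 122 111 178 166 161 164 161 184 181 185
 187 187]
152 [187 186 185 145 231 205 177 143 163 166 176 200 192 177 190 186 186 182
 182 182]
153 [186 186 191 219 206 138 119 115 119  98 117 126 136 176 185 188 186 185
 182 185]
154 [187 149  90 231 168 111  79  90  80  75 107  82 111 148 181 186 184 184
 184 182]
155 [115  69  59 102 221 118  83  93  85 110 111  99  77 231 198 185 187 187
 183 183]
156 [ 62  58  64  56 123 153  92  97 138 143 160 159 143 158 185 167 186 184
 183 180]
157 [ 52  54  55  53  65 148 219 100 169 181 185 185 186 146 171 178 183 188
 183 186]
158 [ 77  53  48  55  82 109 123 199 154 184 185 184 183 182 156 181 167 187
 185 187]
159 [118  92  69  69  96  88 160 143 190 149 181 184 186 185 144 172 178 184
 182 184]
160 [121 126  91  95 100 104 185 161 147 162 184 183 187 187 180 152 180 165
 185 183]
161 [128 128 110 101  97  91 121 183 183 184 183 184 184 184 183 143 171 177
 187 184]
162 [133 133  94  84  97  95  94 119 185 183 184 184 185 187 185 183 153 179
 169 184]
163 [133 134 108  85  94 104 117  92 111
[... 3208 characters left out ...]
179]
162 [135 133  99  84  95 118 152 238 141 124 105 168 138  85  73 111 149 181
 165 181]
163 [137 133 107  81  96 117 123 152 239 222  74 100 200 112  63  80 134 172
 176 179]
164 [133 133  97  83  95 107 119 123 146 228 239  94 100 194 107 103 140 154
 183 165]
165 [137 135 122  84  70  94 122 123 124 149 210 240 129 145 139 136 139 159
 172 178]
166 [134 137 122  97  95  96 121 119 120 123 145 205 242 147 140 143 140 222
 160 182]
167 [137 134 124 100 100  99 103 120 122 123 136 136 152 226 132 172 149 151
 160 170]
168 [132 137 135 100 101  97 106 114 117 123 124 123 125 142 140 190 126 137
 140 156]
169 [116 133 132 106  98 101 112 115 109 109 122 125 124 125 126 144 189 127
 140 159]
```

```bash
python3 - <<'E'
import pickle
from h import *
g=pickle.load(open("Lb.pkl","rb"))["top"]
G=g["image"].mean(2).astype(int)
print("     ",np.arange(332,358))
for v in range(160,184): print(v,G[v,332:358])
f=dict(g); im=f["image"].astype(float); f["image"]=np.clip((im-60)*1.7,0,255).astype(np.uint8)
crop(f,"pics/tb.png",326,158,36,28,20)
E
```

```text
[332 333 334 335 336 337 338 339 340 341 342 343 344 345 346 347 348 349
 350 351 352 353 354 355 356 357]
160 [135 136 132 131 135 139 142 145 145 145 146 146 145 144 145 145 145 146
 146 146 145 145 146 146 146 145]
161 [122 128 127 129 134 137 141 144 144 146 147 146 145 147 147 147 146 145
 145 145 145 145 146 146 146 145]
162 [109 123 129 140 151 149 146 143 145 146 147 147 147 149 149 148 146 144
 144 144 145 146 146 146 145 144]
163 [ 96 118 132 149 163 162 154 148 146 147 148 147 147 147 147 146 145 144
 144 144 146 146 145 145 144 143]
164 [ 76 106 127 141 152 156 158 157 152 149 149 148 146 145 144 144 146 146
 146 146 145 145 144 144 145 143]
165 [ 57  90 116 126 127 134 149 157 156 154 155 152 147 144 143 144 147 148
 146 142 138 139 140 142 145 144]
166 [ 46  76 102 110 107 109 123 136 144 150 155 156 152 148 146 147 148 148
 139 124 114 117 123 130 141 144]
167 [ 37  62  91 109 109 104 103 107 112 123 136 146 149 151 152 151 149 144
 125  93  73  76  86 105 128 141]
168 [ 31  51  84 109 119 116 110 105 101  99 105 117 130 140 148 150 148 139
 114  71  41  41  53  83 119
[... 970 characters left out ...]

 118 108  98  90  93 110 131 141]
178 [ 28  29  27  29  40  59  81  97 106 115 128 136 137 138 139 142 141 139
 137 132 123 115 113 122 136 141]
179 [ 30  28  28  30  38  55  76  94 102 101 112 130 140 140 142 143 144 144
 144 142 139 135 134 136 141 143]
180 [ 36  29  27  31  38  54  74  90 100  98 101 120 135 139 140 141 142 143
 143 142 142 141 141 142 141 142]
181 [ 47  32  29  32  38  51  69  86  99 100  93 105 125 134 137 140 141 143
 142 142 142 142 141 141 141 140]
182 [ 61  41  30  29  33  48  67  83  96  99  86  89 111 125 131 136 139 141
 141 142 142 142 142 142 141 141]
183 [ 74  52  37  29  34  49  66  81  93  98  89  80  98 118 127 131 135 138
 139 141 142 142 141 142 142 141]
```

View pics/tb.png

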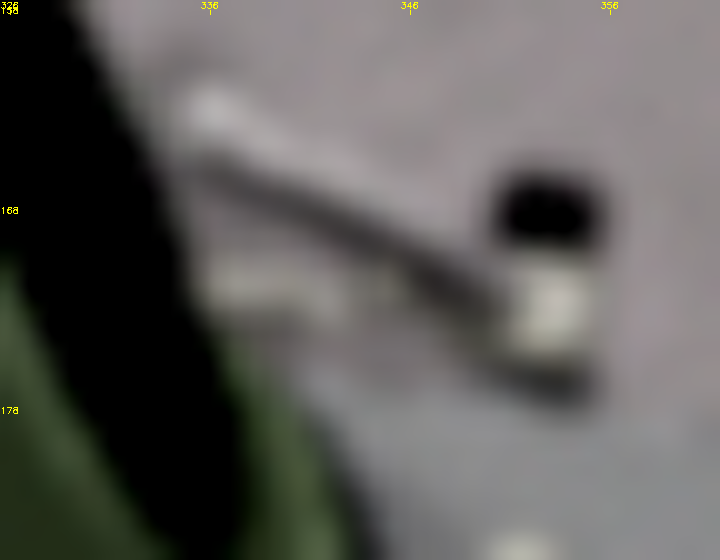

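```bash
python3 - <<'E'
from lift import *
f=r.grab_frame("scene"); cv2.imwrite("pics/end.png",cv2.resize(f["image"][:,:,::-1],(768,576)))
o=r.observe(); print(o['time'],o['joint_velocities'].round(4),o['force'].round(1),o['finger_gap'])
E
```

```text
15.275 [-0.0003 -0.0004  0.     -0.0004  0.0001  0.0008 -0.0007] [ 11.1  -2.2 -10.7] 0.11481122736143375
```

View pics/end.png

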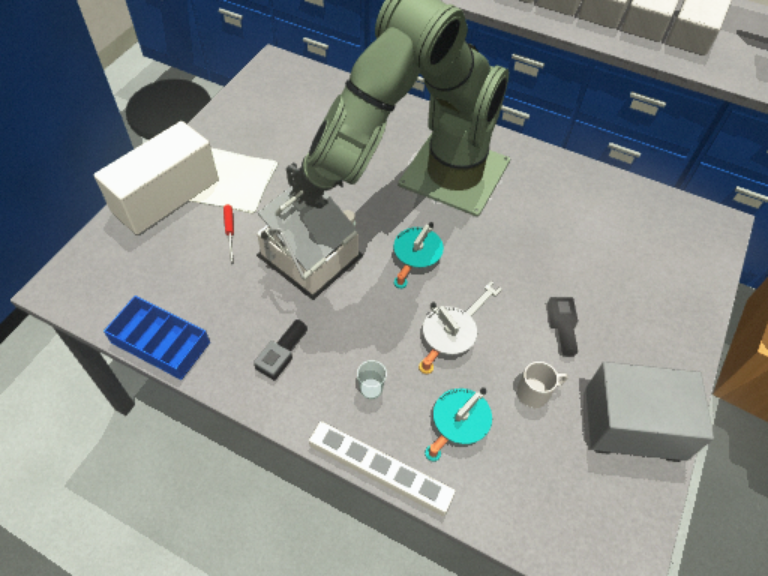

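The picture shows the lid held open, the white valve's lever at its marker near (437,312), and the bystanders where they were. Handing in.

```bash
python3 - <<'E'
from bench import r
r.pause(.5); print(r.hand_in())
E
```

```text
the job is handed in; nothing more can be done
None
```

I turned the white valve's lever to its marker and let it go with the lid shut. I then lifted the lid by its bar handle to about 0.54 rad and handed in at about 15.8 s, still gripping it. The hand-in gives no verdict, so the result rests on the checks below.

- **Valve:** the pictures after release put the lever at about -2.12 to -2.14 rad in the world. The marker measured -2.10 from its screw and -2.17 to -2.19 from its clamp and tooth. The worst case is about 3 mm at the point, inside the 5 mm limit.
- **Lid angle:** at 0.54 rad the pointer lined up with the marker's tooth in both cameras. Triangulating the marker's screw disagreed somewhat. It gave 0.55 to 0.60 rad raw, and 0.49 to 0.52 rad after correcting with the pointer's known position when shut. I went with the direct alignment. All these values are within about 0.06 rad of 0.54, just inside the roughly 0.07 rad that 8 mm allows.
- **Hold:** in the last check before handing in, the arm was still. The wrist showed about 15 N and the fingers were closed on the bar.
- **Surroundings:** in the last scene picture, the bystanders and the two turquoise look-alikes stood where they were at the start, judged by eye.

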